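# Unlock the examination stand and hold its cam lever at top lift

## Task

On the conservator's examination stand, use the orange-handled key to turn the yellow lock screw anticlockwise (seen from above) through its quarter turn to the stop, and leave the key standing upright in the lock, let go. Then swing the red-knobbed cam lever up until the platen with the copper flask is at its highest and finish while holding the lever there: a spring pulls it back if you let go. Do not raise the lever before the lock is open, do not turn the lock with bare fingers, keep the flask standing on the platen, and leave the other things on the table where they are.

Things in the scene. Friction and masses are not known exactly. Their poses are not given: they have to be found in the camera images.
- stand: The fixed stand: aluminium base plate 150 (x) x 300 (y) x 20 mm on the table, origin at the centre of its underside. Platen over its middle, cam lever at its +y end, lock post (48 mm diameter, 45 mm high) at its -y end, 115 mm from the middle. Its x axis points away from the robot, turned by up to 0.3 rad either way.
- platen_top (a point): Centre of the upper face of the white platen (110 x 110 x 8 mm) with a grey pad; 80 mm above the table at rest. It rises straight up by 16 mm x sin(cam).
- lift (a joint): Rise of the platen in m: 0 at rest, 0.016 at the cam's highest point; driven only by the cam lever.
- cam (a joint): Angle of the cam lever in rad: 0 = level, pointing along the stand's -x (towards the robot), where it rests at the start; grows as the knob swings up; 1.571 = straight up, the highest lift; beyond it the platen sinks again; stop at 2.3. A spring (0.3 N m per rad) and the platen's weight pull it back to 0: about 5 N at the knob when straight up.
- lever_arm: The lever: steel rod 10 mm thick, with a red barrel knob (30 mm diameter, 32 mm wide) that spins freely on an axle parallel to the hinge, its centre 110 mm from it. Origin at point hub; turns about the stand's y axis. At angle c the knob lies at hub + (-110 cos c, 0, 110 sin c) mm in the stand's frame. Pinch the knob's flat ends from above, fingers closing along the stand's y.
- lever_knob (a point): Centre of the red revolving knob at the end of the lever; 50 mm above the table at rest.
- hub (a point): Hinge point of the cam lever, fixed to the stand: 115 mm from the stand's middle along +y, 50 mm above the table.
- lock (a joint): Angle of the yellow lock screw in rad, anticlockwise from above: 0 to 0.3 at the start (locked), stop at 1.571 = open. At 0 its rib lies along the stand's x axis, at 1.571 along the stand's y axis. It is captive, does not rise, needs about 0.06 N m and stays where it is left.
- lock_head: The lock screw's head: yellow disc 42 mm in diameter and 6 mm high with a dark steel rib across its top (30 mm long, 6 mm wide, 10 mm high, rounded top). Origin at the disc's underside centre, 45 mm above the table; x along the rib; turns with the joint lock.
- lock_top (a point): Centre of the yellow disc's upper face (foot of the rib), 51 mm above the table: the key's origin comes here when it is in the lock.
- key: The loose key, 96 mm tall, about 150 g, upright. Origin at the centre of its underside. Foot 28 (x) x 26 (y) mm with a slot along x, 10 mm wide, 18 mm deep, open below, that fits over the lock's rib either way round; it then stands on the yellow disc. Shaft 12 mm thick; on top an orange grip bar 52 (x) x 16 (y) mm, 70 to 96 mm above the origin, parallel to the slot: pinch it across y.
- tray: Shallow fixed steel tray 160 x 150 mm, floor 6 mm thick, rim 12 mm high, on which the key and the wood block stand at the start. Origin at the centre of its underside.
- flask: Old copper flask, 76 mm diameter, 75 mm tall with its dark cap, standing loose on the middle of the platen; origin at the centre of its underside.
- block: Bystander: light wood block 45 x 35 x 30 mm on the tray; origin at its underside.
- solvent: Bystander: amber bottle, 60 mm diameter, 140 mm tall, beyond the stand; origin at its underside.
- jar: Bystander: glass jar, 70 mm diameter, 80 mm tall, beyond the stand; origin at its underside.
- swabs: Bystander: yellow box 110 x 80 x 50 mm, on the left; origin at its underside.
- bulb: Bystander: black rubber blower bulb, 60 mm diameter, 80 mm tall, on the left; origin at its underside.
- brush: Bystander: brush lying beyond the tray; origin at its underside.

How it is judged:
On the way, in this order (a step that is already met when the one before it is completed fails the run):
1. the lock screw is turned open with the key on it (value of joint lock above 1.3 rad and distance between key and lock_top below 0.012 m and value of joint cam below 0.3 rad), for 0.1 s.
2. the lever is swung to the highest lift (value of joint cam between 1.4 and 1.74 rad and value of joint lift above 0.0148 m), for 0.2 s.
At the end, for the whole second after the job is handed in: Lever within 0.17 rad of straight up (lift over 14.8 mm), held by the fingers (over 1 N); lock past 1.3 rad; key let go, upright within 0.15 rad, origin within 12 mm of lock_top; flask upright (0.2 rad), within 30 mm of the platen centre (all of step 2 and contact force between the fingers and lever_arm above 1 N and value of joint lock above 1.3 rad and distance between key and lock_top below 0.012 m and angle between key's own z axis and vertical below 0.15 rad and contact force between the fingers and key below 0.1 N and angle between flask's own z axis and vertical below 0.2 rad and distance between flask and platen_top below 0.03 m); the arm keeps its last pose, push and grip.
It fails at once if the lever is raised while the lock is closed (value of joint cam above 0.4 rad and value of joint lock below 1.2 rad).
It fails at once if the lock screw is turned with bare fingers (contact force between the fingers and lock_head above 1.5 N).
It fails at once if the flask is tipped (angle between flask's own z axis and vertical above 0.35 rad).
It fails at once if a bystander is moved more than 3 cm (distance of any of block, solvent, jar, swabs, bulb, brush from where it was at the start of the episode above 0.03 m).
It also fails if it takes over 51 s, if anything falls off the work surface, if the arm or the gripper's body presses on something with over 40 N, if the wrist force passes 120 N, or if a joint passes its speed limit or range.

## Robot

A 6-joint arm with a two-finger parallel gripper is mounted at the origin on the work surface. World frame = base frame: x ahead of the robot, y to its left, z up, the work surface at z = 0. Lengths are in m, angles in rad, forces in N, time in s.
With the tool pointing down it reaches from about 0.35 to 0.975 m from the base axis. Payload 4.9 kg.
Tool frame: the origin (TCP) lies midway between the tips of the shut fingers; the grasp point (between the pads) lies 19 mm behind it; z points along the fingers, y is the line along which they close (so a half turn about z gives the same grasp; the last joint's range is limited). The gripper opens to 85 mm and grips with 20 to 120 N. Pads are 22 mm wide; open, the fingers measure 114 mm over their backs; the gripper's body (76 mm by 85 mm) begins 54 mm behind the grasp point. The pads swing forward as they close: fully open they stand 13 mm farther back than shut.
Start: joints at [1.221, 0.053, 1.613, -0, 1.476, -0.119], TCP at [0.143, 0.608, 0.231] pointing down, gripper open.
Joint ranges: [-3.01, 3.01], [-1.01, 2.22], [0.06, 2.58], [-1.02, 4.17], [0.09, 2.62], [-3.14, 3.14]. Speed limits (rad/s): [2.57, 2.57, 3.14, 3.14, 3.14, 3.14].

## Interface

Orientations are given as a unit quaternion [w, x, y, z].
In Python, from bench import arm, cams gives the robot as it stands. Calls block until the motion is done:
- arm.goto(position, orientation): joint-space move of the TCP to a pose.
- arm.move_l(position, rot=None, rate=0.15, guard=None): straight line of the TCP; rot=None keeps the orientation; rate is the mean speed in m/s. With guard (N) it stops when the force on the tool has changed by that much, and returns True; else False.
- arm.set_joints(angles): joint-space move.
- arm.command_gripper(opening): finger opening in m; the grip force is fixed at half the most; returns when the fingers have stopped.
- arm.sleep(seconds).
- arm.inverse_kinematics(position, orientation): joint angles nearest the present ones, or None.
- arm.read_state(): the state.
- cams.get_image(name): name is "scene" or "top"; returns (picture, depth): 420x560x3 uint8, red, green, blue; 420x560 float32, m along the optical axis (not along the pixel's ray), 0 where there is no reading.
- cams.camera_model(name): a dict with "fx", "fy", "cx", "cy" (pixels), "world_from_camera" (4x4, takes a point from camera to world coordinates). Camera axes: x right, y up, looking along -z (the intrinsics and any distortion apply to the point x, -y, -z); pixel columns grow to the right and rows downward; lengths in m; the calibration is good to about 2 mm. A picture is of the moment at which its call begins. camera_model takes no time and is no camera call.
A pose or a line that the arm cannot do raises arm.PlanningError and nothing moves.
- arm.close_job(): hands the job in; it is judged then, once.
The state is a dict: "time_s": time; "joints": joint angles; "joint_velocities": joint speeds; "effort": joint torques, N m; "ee_pos": TCP position; "ee_rot": TCP orientation; "force": force on the tool from outside, world axes, zero at the start; "wrist_torque": the same for the moment, N m; "gripper_width": finger opening in m; "gripper_force": force on a finger pad.
Only numpy, scipy, OpenCV 4.12 (cv2) and the standard library are available. Lean on these libraries where they do the work, as an engineer would, in place of code of your own. Each camera call takes 0.05 s, during which the arm holds its last target. There are 200 camera calls.

## Working session

There is one attempt and no reset: what is moved stays moved. The work goes in short steps, each a Python script; the robot and the scene stay as the last script left them, time stands still between calls to the robot, and variables do not carry over. Pictures are saved under pics/ and viewed, at most 10 in all, crops included, and the job is handed in when it is done.

```bash
mkdir -p pics; ls; python3 - <<'E'
from bench import arm,cams
import cv2,numpy as np
for n in ("scene","top"):
    p,d=cams.get_image(n); cv2.imwrite(f"pics/{n}0.png",p[:,:,::-1]); np.savez(f"{n}0.npz",p=p,d=d)
    print(n,cams.camera_model(n), (d>0).mean())
s=arm.read_state(); print(s)
E
```

```text
pics
scene {'fx': 465.6835703760605, 'fy': 465.6835703760605, 'cx': 271.50177838823, 'cy': 202.02522181931343, 'world_from_camera': array([[-0.86459409, -0.44428437,  0.2347093 ,  0.86170656],
       [ 0.50232896, -0.75315308,  0.42476588,  0.53712318],
       [-0.01194481,  0.48515134,  0.87434861,  1.07819588],
       [ 0.        ,  0.        ,  0.        ,  1.        ]])} 0.9961352040816327
top {'fx': 440.9680241495542, 'fy': 440.9680241495542, 'cx': 282.71849779139296, 'cy': 206.2344832169801, 'world_from_camera': array([[-5.00012431e-02,  9.74723428e-01, -2.17747822e-01,
         3.51443144e-01],
       [-9.98749120e-01, -4.87399894e-02,  1.11628581e-02,
         3.82157572e-02],
       [ 2.67672776e-04,  2.18033602e-01,  9.75941226e-01,
         1.16237821e+00],
       [ 0.00000000e+00,  0.00000000e+00,  0.00000000e+00,
         1.00000000e+00]])} 0.9959523809523809
{'time_s': 0.1, 'joints': array([ 1.22100118e+00,  5.33067531e-02,  1.61413837e+00, -9.13571700e-06,
        1.47601865e+00, -1.18996849e-01]), 'joint_velocities': array([-0.00190529, -0.00074695, -0.00216875,  0.00052563,  0.00130308,
       -0.00010313]), 'effort': array([ 1.09224602e-04, -3.94896019e+01, -3.71364856e+01, -1.19386677e-04,
        3.84691855e-03,  1.62531006e-05]), 'ee_pos': array([0.14277821, 0.60789662, 0.23018704]), 'ee_rot': array([-2.12866537e-04,  1.15142709e-01,  9.93348520e-01, -9.11033628e-04]), 'force': array([-0.05678277, -0.8250794 , -0.69378293]), 'wrist_torque': array([-0.02833224,  0.02287562, -0.02524781]), 'gripper_force': 0.0, 'gripper_width': 0.08529921796268075}
```

View pics/top0.png

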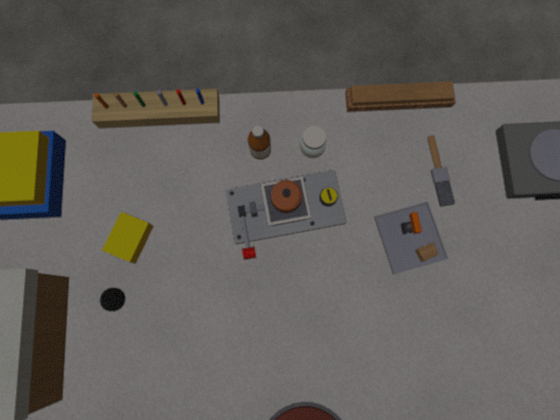

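View pics/scene0.png

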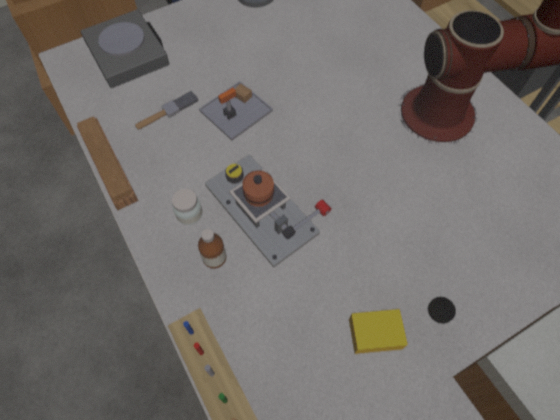

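The top view shows the lock at (329,196), the knob at (249,253), the key grip at (416,222) with its foot at (408,228), and the flask at (286,195). The scene view shows the lock at (235,172), the knob at (323,208) and the key grip at (228,96).

```bash
cat > vis.py <<'E'
import cv2,numpy as np
from bench import arm,cams
ROI={"top":dict(lock=(312,180,347,212),knob=(238,242,262,262),key=(404,206,428,238)),
     "scene":dict(lock=(220,158,250,188),knob=(310,196,335,220),key=(212,85,240,106))}
HSV=dict(lock=((22,150,60),(35,255,255)),knob=((172,170,60),(5,255,255)),key=((6,190,90),(16,255,255)))
def mask(img,k,roi):
    h=cv2.cvtColor(img,cv2.COLOR_RGB2HSV); lo,hi=HSV[k]
    if lo[0]>hi[0]: m=cv2.inRange(h,lo,(180,255,255))|cv2.inRange(h,(0,)+lo[1:],hi)
    else: m=cv2.inRange(h,lo,hi)
    o=np.zeros_like(m); x0,y0,x1,y1=roi; o[y0:y1,x0:x1]=m[y0:y1,x0:x1]; return o
def ray(n,uv):
    c=cams.camera_model(n); T=c["world_from_camera"]; uv=np.atleast_2d(uv).astype(float)
    d=np.c_[(uv[:,0]-c["cx"])/c["fx"],-(uv[:,1]-c["cy"])/c["fy"],-np.ones(len(uv))]
    return T[:3,3],d@T[:3,:3].T
def at_depth(n,uv,d): o,r=ray(n,uv); return o+r*np.asarray(d)[:,None]
def at_z(n,uv,z): o,r=ray(n,uv); return o+r*((z-o[2])/r[:,2])[:,None]
def tri(uv1,uv2):
    A=[];b=[]
    for n,uv in(("top",uv1),("scene",uv2)):
        o,r=ray(n,uv); r=r[0]/np.linalg.norm(r[0]); P=np.eye(3)-np.outer(r,r); A.append(P);b.append(P@o)
    x,res,_,_=np.linalg.lstsq(np.vstack(A),np.hstack(b),rcond=None); return x,np.sqrt(res)
E
python3 - <<'E'
from vis import *
D={n:np.load(f"{n}0.npz") for n in("top","scene")}
for k in("lock","knob","key"):
    cs=[]
    for n in("top","scene"):
        m=mask(D[n]["p"],k,ROI[n][k]); vs,us=np.nonzero(m)
        hull=cv2.convexHull(np.c_[us,vs].astype(np.int32)); M=cv2.moments(hull)
        c=(M["m10"]/M["m00"],M["m01"]/M["m00"]); cs.append(c)
        P=at_depth(n,np.c_[us,vs],D[n]["d"][vs,us])
        zt=np.percentile(P[:,2],90); T=P[P[:,2]>zt-.005]
        r=cv2.minAreaRect((T[:,:2]*1000).astype(np.float32))
        print(k,n,len(us),np.round(c,1),"z pct",np.round(np.percentile(P[:,2],[5,25,50,75,90,97]),3),"rect",np.round(r[0],1),np.round(r[1],1),round(r[2],1))
    print("  tri",tri(*cs))
# rib
for n in("top","scene"):
    x0,y0,x1,y1=ROI[n]["lock"]; m=mask(D[n]["p"],"lock",ROI[n]["lock"]); vs,us=np.nonzero(m)
    f=np.zeros_like(m); cv2.fillConvexPoly(f,cv2.convexHull(np.c_[us,vs].astype(np.int32)),255)
    g=cv2.erode(f,np.ones((3,3),np.uint8))&~m
    vs,us=np.nonzero(g); P=at_z(n,np.c_[us,vs],.059)[:,:2]
    e,w=np.linalg.eigh(np.cov(P.T))[0:2]; print("rib",n,len(us),P.mean(0),np.degrees(np.arctan2(w[1,1],w[0,1])),np.sqrt(e)*1e3)
a=[cv2.resize(D[n]["p"][y0:y1,x0:x1],(380,290),interpolation=cv2.INTER_NEAREST) for n,(x0,y0,x1,y1) in(("top",(308,178,348,212)),("top",(376,203,446,273)),("scene",(215,155,255,189)),("scene",(200,80,270,135)))]
cv2.imwrite("pics/z0.png",np.vstack([np.hstack(a[:2]),np.hstack(a[2:])])[:,:,::-1])
E
```

```text
lock top 180 [328.5 195.4] z pct [0.046 0.049 0.051 0.052 0.054 0.057] rect [492.6 -41.2] [ 39.3 321.5] 67.6
lock scene 78 [233.4 170.7] z pct [0.048 0.049 0.05  0.052 0.054 0.055] rect [625.8 -93.2] [33.4 34.6] 35.7
  tri (array([ 0.62367682, -0.09569198,  0.04716022]), array([0.00088057]))
knob top 106 [248.5 252.8] z pct [0.057 0.061 0.062 0.064 0.066 0.068] rect [483.  116.9] [20.7 27.6] 4.0
knob scene 15 [323.  207.5] z pct [0.061 0.063 0.063 0.065 0.066 0.066] rect [485.9 118.4] [19.2 13.4] 88.6
  tri (array([0.4833534 , 0.11781235, 0.05235534]), array([0.00010198]))
key top 112 [415.6 222.2] z pct [0.098 0.1   0.101 0.102 0.103 0.105] rect [ 435.7 -140.2] [ 45.  392.1] 31.8Traceback (most recent call last):
  File "<stdin>", line 8, in <module>
ZeroDivisionError: float division by zero
```

```bash
cat > meas.py <<'E'
from vis import *
HSV.update(lock=((20,90,45),(38,255,255)),knob=((170,110,45),(6,255,255)),key=((3,120,70),(19,255,255)))
def measure(D,keys):
  for k in keys:
    cs=[]
    for n in("top","scene"):
        m=mask(D[n]["p"],k,ROI[n][k]); vs,us=np.nonzero(m)
        hull=cv2.convexHull(np.c_[us,vs].astype(np.int32)); M=cv2.moments(hull)
        c=(M["m10"]/M["m00"],M["m01"]/M["m00"]); cs.append(c)
        P=at_depth(n,np.c_[us,vs],D[n]["d"][vs,us]); P=P[P[:,2]<.2]
        zt=np.percentile(P[:,2],80); T=P[P[:,2]>zt-.008]
        r=cv2.minAreaRect((T[:,:2]*1000).astype(np.float32))
        print(k,n,len(us),np.round(c,1),"z pct",np.round(np.percentile(P[:,2],[5,25,50,75,90,97]),3),"rect",np.round(r[0],1),np.round(r[1],1),round(r[2],1))
    print("  tri",tri(*cs))
E
python3 - <<'E'
from meas import *
D={n:np.load(f"{n}0.npz") for n in("top","scene")}
a=[cv2.resize(D[n]["p"][y0:y1,x0:x1],(380,290),interpolation=cv2.INTER_NEAREST) for n,(x0,y0,x1,y1) in(("top",(308,178,348,212)),("top",(376,203,446,273)),("scene",(215,155,255,189)),("scene",(200,80,270,135)))]
cv2.imwrite("pics/z0.png",np.clip(1.6*np.vstack([np.hstack(a[:2]),np.hstack(a[2:])])[:,:,::-1],0,255).astype(np.uint8))
measure(D,("lock","knob","key"))
for n in("top","scene"):
    m=mask(D[n]["p"],"lock",ROI[n]["lock"]); vs,us=np.nonzero(m)
    f=np.zeros_like(m); cv2.fillConvexPoly(f,cv2.convexHull(np.c_[us,vs].astype(np.int32)),255)
    g=cv2.erode(f,np.ones((3,3),np.uint8))&~m
    vs,us=np.nonzero(g); P=at_z(n,np.c_[us,vs],.059)[:,:2]
    e,w=np.linalg.eigh(np.cov(P.T))[0:2]; print("rib",n,len(us),P.mean(0),np.degrees(np.arctan2(w[1,1],w[0,1])),np.sqrt(e)*1e3)
E
```

```text
lock top 202 [328.6 195.4] z pct [0.044 0.049 0.05  0.053 0.054 0.058] rect [622.4 -94.8] [40.3 41.2] 41.1
lock scene 162 [233.5 170.6] z pct [0.047 0.049 0.051 0.053 0.054 0.058] rect [623.8 -95.6] [40.6 39.3] 38.6
  tri (array([ 0.62339113, -0.09571282,  0.04778639]), array([0.00075115]))
knob top 134 [248.5 252.5] z pct [0.056 0.06  0.062 0.064 0.066 0.067] rect [482.9 117.3] [26.4 30.6] 6.3
knob scene 128 [322.5 207.1] z pct [0.055 0.059 0.062 0.064 0.065 0.067] rect [485.7 118.1] [24.8 32.8] 7.7
  tri (array([0.4840931 , 0.11718043, 0.05401744]), array([0.00059882]))
key top 165 [415.1 222.2] z pct [0.088 0.098 0.1   0.102 0.103 0.104] rect [ 532.6 -297.6] [50.7 16.5] 6.6
key scene 141 [227.2  95.1] z pct [0.084 0.093 0.099 0.102 0.103 0.105] rect [ 533.7 -297.6] [51.4 17.5] 4.3
  tri (array([ 0.53305878, -0.29724421,  0.09386574]), array([0.00056857]))
rib top 14 [ 0.62264591 -0.09517711] -170.70820634532237 [1.04036229 7.52066299]
rib scene 21 [ 0.62484421 -0.09476773] -169.32679378648584 [1.83332196 7.97214542]
```

View pics/z0.png

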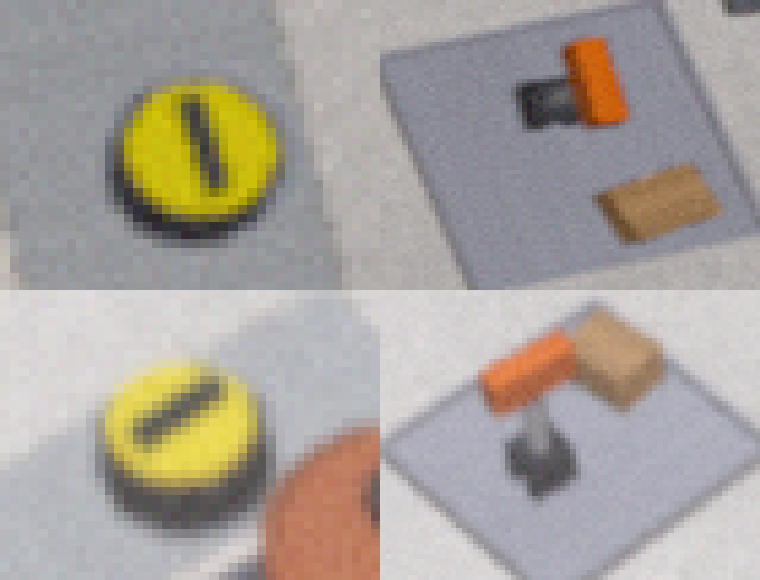

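The enlarged crops show the rib on the lock disc at about 10° to world x, and the key standing upright with its grip at about 5.5°. Both views agree: lock (0.623, -0.0955), stand yaw 7.7°, and the lock–knob distance matches the text. Next I pick up the key.

```bash
cat > rob.py <<'E'
from meas import *
from scipy.spatial.transform import Rotation as R
def down(deg):  # tool z down, tool y along world angle deg
    a=np.radians(deg); y=np.array([np.cos(a),np.sin(a),0]); z=np.array([0,0,-1.]); x=np.cross(y,z)
    q=R.from_matrix(np.c_[x,y,z]).as_quat(); return np.roll(q,1)
PSI=7.7; LOCK=np.array([.623,-.0955]); KEY=np.array([.5331,-.2975]); GR=.019
sx=np.array([np.cos(np.radians(PSI)),np.sin(np.radians(PSI))]); sy=np.array([-sx[1],sx[0]])
HUB=LOCK+.23*sy
def grab():
    return {n:dict(zip("pd",cams.get_image(n))) for n in("top","scene")}
def st(): s=arm.read_state(); return round(s["time_s"],2),np.round(s["ee_pos"],4),np.round(s["force"],1),round(s["gripper_width"],4),round(s["gripper_force"],1)
E
python3 - <<'E'
from rob import *
for off in(90,-90):
    for nm,p,a in(("key",[*KEY,.07],5.5),("lock",[*LOCK,.115],10),("open",[*LOCK,.115],PSI+90),("knob",[*(HUB-.11*sx),.031],PSI),("up",[*HUB,.141],PSI)):
        j=arm.inverse_kinematics(p,down(a+off)); print(off,nm,None if j is None else np.round(j,2))
E
```

```text
90 key [-0.63  0.17  1.77 -0.    1.2  -2.3 ]
90 lock [-0.27  0.16  1.7  -0.    1.28 -2.02]
90 open [-0.27  0.16  1.7  -0.    1.28  2.74]
90 knob [ 0.09 -0.03  2.06 -0.    1.12 -1.62]
90 up [ 0.1   0.08  1.74 -0.    1.32 -1.61]
-90 key [-0.63  0.17  1.77 -0.    1.2   0.84]
-90 lock [-0.27  0.16  1.7  -0.    1.28  1.13]
-90 open [-0.27  0.16  1.7  -0.    1.28 -0.4 ]
-90 knob [ 0.09 -0.03  2.06 -0.    1.12  1.53]
-90 up [ 0.1   0.08  1.74 -0.    1.32  1.53]
```

```bash
python3 - <<'E'
from rob import *
q=down(5.5-90)
arm.command_gripper(.05)
arm.goto([*KEY,.23],q); print(st())
arm.move_l([*KEY,.115],rate=.25)
print(arm.move_l([*KEY,.070],rate=.1,guard=8),st())
arm.command_gripper(0.0); print(st())
arm.move_l([*KEY,.16],rate=.2); print(st())
arm.goto([*LOCK,.16],down(10-90)); print(st())
D=grab(); np.save("D1.npy",D)
for n in D: cv2.imwrite(f"pics/{n}1.png",D[n]["p"][:,:,::-1])
a=[cv2.resize(D[n]["p"][y0:y1,x0:x1],(400,500),interpolation=cv2.INTER_CUBIC) for n,(x0,y0,x1,y1) in(("top",(280,130,376,250)),("scene",(190,80,286,200)))]
cv2.imwrite("pics/z1.png",np.clip(1.5*np.hstack(a)[:,:,::-1],0,255).astype(np.uint8))
E
```

```text
(3.98, array([ 0.5334, -0.2969,  0.23  ]), array([-0.3,  0.4, -0.1]), 0.0501, 0.0)
False (5.19, array([ 0.5333, -0.2976,  0.0702]), array([ 0.3, -0. , -0.5]), 0.05, 0.0)
(5.59, array([ 0.5337, -0.2978,  0.0709]), array([-0.1,  0.1,  1.8]), 0.0147, 60.0)
(6.19, array([ 0.5325, -0.2971,  0.1588]), array([-0.2, -0.1, -2.1]), 0.0152, 59.7)
(7.08, array([ 0.6223, -0.0962,  0.1589]), array([ 0.2, -0.7, -1.8]), 0.0149, 59.6)
```

View pics/z1.png

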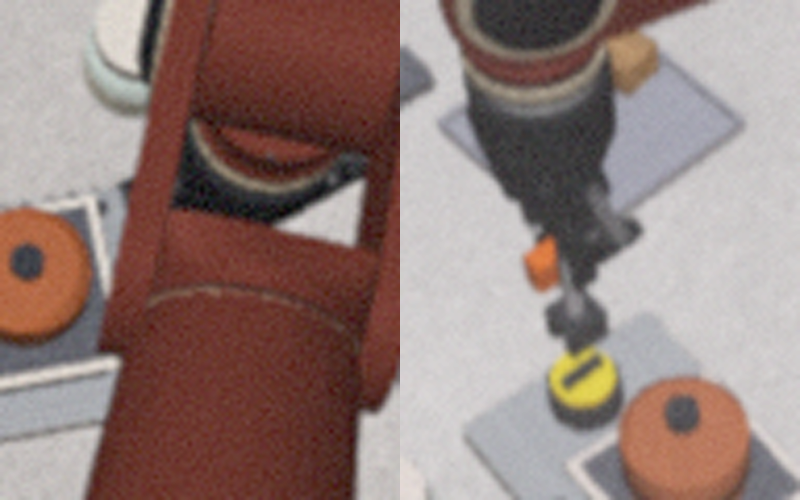

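The picture shows the key upright in the fingers, with its foot at about scene pixel (233,157), directly above the lock disc. I'll lower it under guard.

```bash
python3 - <<'E'
from rob import *
print(arm.move_l([*LOCK,.136],rate=.1,guard=8),st())
g=arm.move_l([*LOCK,.113],rate=.03,guard=8); print(g,st())
arm.sleep(.2); print(st(),np.round(arm.read_state()["wrist_torque"],2))
p,d=cams.get_image("scene"); cv2.imwrite("pics/z2.png",cv2.resize(np.clip(1.5*p[110:200,190:290,::-1],0,255).astype(np.uint8),(600,540),interpolation=cv2.INTER_CUBIC))
E
```

```text
False (7.57, array([ 0.622 , -0.0958,  0.1345]), array([ 0.2, -0.5, -0.6]), 0.0151, 59.6)
True (8.22, array([ 0.623 , -0.0955,  0.1159]), array([-0.5,  0.7,  4.2]), 0.0153, 60.4)
(8.42, array([ 0.623 , -0.0955,  0.1159]), array([-0.1,  0.2,  5. ]), 0.0149, 60.5) [ 0.04 -0.02 -0.03]
```

View pics/z2.png

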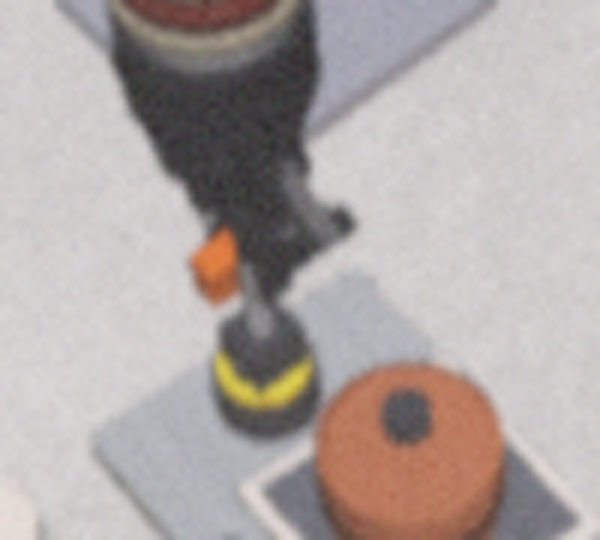

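The key is seated on the yellow disc, since contact came at the expected height. Now I turn it.

```bash
python3 - <<'E'
from rob import *
p=[*LOCK,.1158]
for a in np.linspace(10,PSI+89.5,6)[1:]:
    arm.goto(p,down(a-90)); s=arm.read_state(); print(round(a,1),st(),np.round(s["wrist_torque"],2))
p,d=cams.get_image("scene"); cv2.imwrite("pics/z3.png",cv2.resize(np.clip(1.5*p[110:200,190:290,::-1],0,255).astype(np.uint8),(600,540),interpolation=cv2.INTER_CUBIC))
E
```

```text
27.4 (8.86, array([ 0.6231, -0.0956,  0.1159]), array([ 0.2, -1.2,  3. ]), 0.0153, 60.2) [-0.08 -0.    0.02]
44.9 (9.25, array([ 0.623 , -0.0956,  0.1159]), array([-0.4, -0.9,  3. ]), 0.0148, 60.3) [-0.11  0.17 -0.03]
62.3 (9.64, array([ 0.6229, -0.0956,  0.1159]), array([-1.4, -1.3,  4.1]), 0.0154, 60.4) [-0.1   0.36 -0.04]
79.8 (10.03, array([ 0.6228, -0.0956,  0.1159]), array([-2.2, -2.1,  5.3]), 0.015, 60.5) [-0.22  0.5  -0.01]
97.2 (10.43, array([ 0.6228, -0.0956,  0.1159]), array([-3. , -1.7,  5.3]), 0.015, 60.6) [-0.26  0.74  0.02]
```

View pics/z3.png

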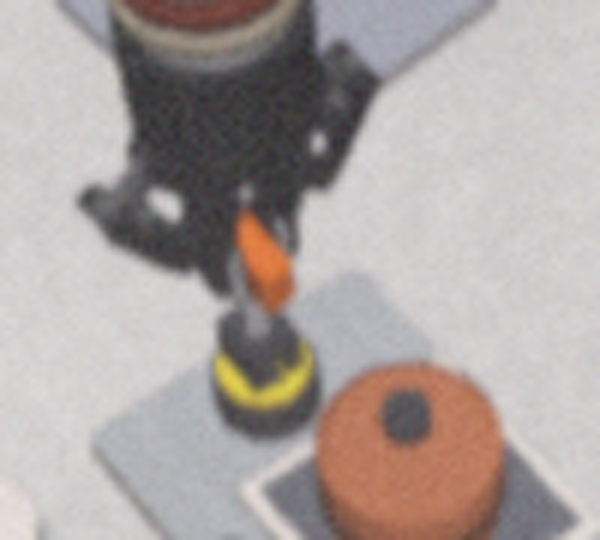

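The grip has turned to lie along the stand's y, but slot play can leave the screw lagging by about 8°. I'll go on in small steps until I feel the stop.

```bash
python3 - <<'E'
from rob import *
p=[*LOCK,.1158]; j6=arm.read_state()["effort"][5]
for a in np.arange(99,112,2):
    arm.goto(p,down(a-90)); s=arm.read_state(); e=s["effort"][5]
    print(a,np.round(s["wrist_torque"],2),round(e-j6,2),np.round(s["force"],1))
    if abs(s["wrist_torque"][2])>.35: break
arm.goto(p,down(a-91.5))
arm.command_gripper(.045); arm.sleep(.2); print(st())
arm.move_l([*LOCK,.235],rate=.2); print(st())
K=HUB-.11*sx
arm.goto([*K,.2],down(PSI-90)); print(st())
D=grab(); np.save("D4.npy",D)
a=[cv2.resize(D[n]["p"][y0:y1,x0:x1],(400,500),interpolation=cv2.INTER_CUBIC) for n,(x0,y0,x1,y1) in(("top",(280,130,376,250)),("scene",(210,130,344,297)))]
cv2.imwrite("pics/z4.png",np.clip(1.5*np.hstack(a)[:,:,::-1],0,255).astype(np.uint8))
E
```

```text
99 [-0.3   0.72 -0.02] -0.04 [-2.3 -1.4  5.2]
101 [-0.3   0.73  0.07] -0.04 [-3.5 -1.3  4.7]
103 [-0.33  0.78  0.04] -0.04 [-2.  -1.7  4.6]
105 [-0.37  0.75 -0.04] -0.04 [-3.  -1.2  4.9]
107 [-0.34  0.86 -0.06] -0.08 [-3.5 -1.2  4.9]
109 [-0.42  0.86 -0.35] -0.41 [-3.5 -1.2  5. ]
(12.82, array([ 0.623 , -0.0954,  0.1157]), array([ 0.1, -0.2,  0.6]), 0.0451, 0.0)
(13.57, array([ 0.6223, -0.0953,  0.2336]), array([-0.3,  0. , -1.2]), 0.0451, 0.0)
(15.39, array([0.4832, 0.1175, 0.1997]), array([-0.3,  0.2, -0.1]), 0.0449, 0.0)
```

View pics/z4.png

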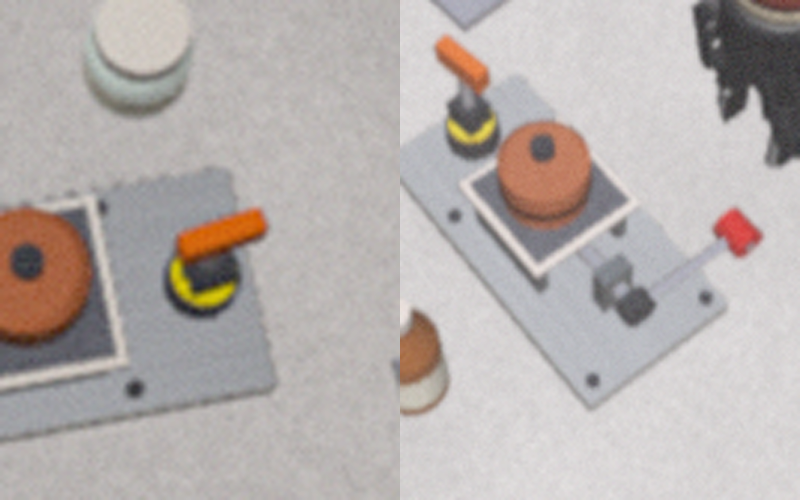

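The stop was felt at about 108°, which is the open position plus the slot play. The key stands upright and free in the lock, and the red knob is clear at about scene (323,208). Now the lever.

```bash
python3 - <<'E'
from rob import *
K=HUB-.11*sx
arm.command_gripper(.06)
print(arm.move_l([*K,.031],rate=.15,guard=8),st())
arm.command_gripper(0.); print(st())
if st()[3]>.025:
    for c in np.radians(np.linspace(0,90,11)[1:]):
        arm.move_l([*(HUB-.11*np.cos(c)*sx),.031+.11*np.sin(c)],rate=.08)
        print(round(np.degrees(c)),st())
D=grab(); np.save("D5.npy",D)
a=[cv2.resize(D[n]["p"][y0:y1,x0:x1],(400,500),interpolation=cv2.INTER_CUBIC) for n,(x0,y0,x1,y1) in(("top",(230,130,376,312)),("scene",(210,120,370,320)))]
cv2.imwrite("pics/z5.png",np.clip(1.5*np.hstack(a)[:,:,::-1],0,255).astype(np.uint8))
E
```

```text
False (17.07, array([0.4841, 0.1178, 0.032 ]), array([-0.2,  0.4, -0.5]), 0.06, 0.0)
(17.43, array([0.484 , 0.1169, 0.0323]), array([-2.2, -4.8,  6. ]), 0.0313, 59.2)
9 (17.79, array([0.4851, 0.117 , 0.0485]), array([ 2.6, -4.4, -2.2]), 0.031, 59.5)
18 (18.16, array([0.4889, 0.1175, 0.065 ]), array([ 3. , -4.8, -2.7]), 0.0314, 59.7)
27 (18.52, array([0.495 , 0.1183, 0.0805]), array([ 1.7, -4.1, -4.4]), 0.0312, 59.9)
36 (18.89, array([0.5033, 0.1194, 0.0949]), array([-0.4, -5.2, -2.9]), 0.0316, 59.9)
45 (19.26, array([0.5138, 0.1208, 0.108 ]), array([-3.4, -5.4, -0.6]), 0.0312, 60.1)
54 (19.62, array([0.5266, 0.1225, 0.1196]), array([-6.2, -5.5,  2.1]), 0.031, 60.6)
63 (19.99, array([0.5416, 0.1245, 0.1293]), array([-6.6, -6. ,  5.4]), 0.0316, 60.8)
72 (20.36, array([0.5579, 0.1267, 0.1364]), array([-6.5, -5.6,  6.3]), 0.0309, 60.9)
81 (20.73, array([0.575 , 0.129 , 0.1408]), array([-5.2, -5.3,  6.5]), 0.0314, 61.0)
90 (21.09, array([0.5924, 0.1314, 0.1423]), array([-4.5, -5. ,  6.2]), 0.0312, 61.1)
```

View pics/z5.png

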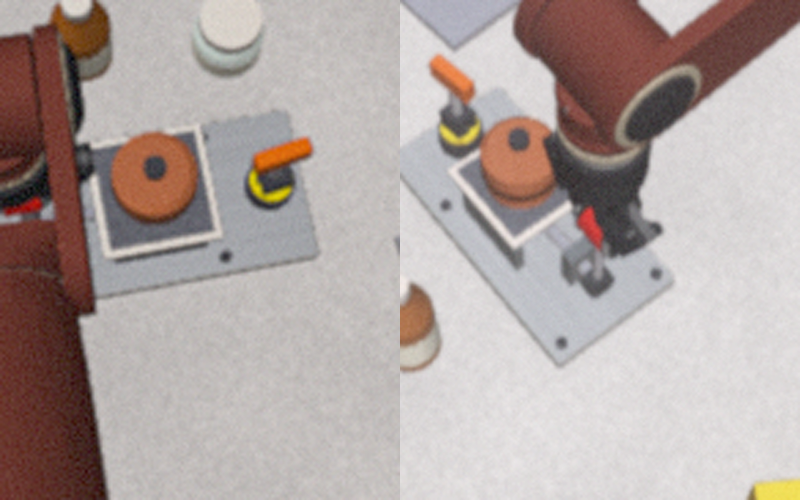

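The picture shows the knob pinched at the top of its arc, the flask upright on the platen, and the key still standing. I'll check the platen's rise by depth, then hand in.

```bash
python3 - <<'E'
from rob import *
def flask(D,n):
    x0,y0,x1,y1={"top":(268,176,303,212),"scene":(240,166,262,205)}[n]
    v,u=np.mgrid[y0:y1,x0:x1]; P=at_depth(n,np.c_[u.ravel(),v.ravel()],D["d"][y0:y1,x0:x1].ravel())
    P=P[(P[:,2]>.09)&(P[:,2]<.19)]; return np.percentile(P[:,2],[60,80,95]).round(4)
D5=np.load("D5.npy",allow_pickle=True).item()
for n in("top","scene"): 
    a,b=flask(np.load(f"{n}0.npz"),n),flask(D5[n],n); print(n,a,b,b-a)
arm.sleep(.3); print(st())
if (b-a).mean()>.008: print(arm.close_job())
E
```

```text
top [0.14   0.1424 0.1528] [0.1545 0.1577 0.1667] [0.0145 0.0153 0.0139]
scene [0.1405 0.1429 0.154 ] [0.1547 0.1585 0.1698] [0.0142 0.0156 0.0158]
(21.49, array([0.592 , 0.1314, 0.1423]), array([-4. , -5.2,  7.2]), 0.0311, 61.1)
the job is handed in; nothing more can be done
None
```

The job is handed in at about 21.5 s: I turned the lock with the key until I felt the stop, left the key standing in it let go, and am holding the lever straight up with the flask upright on the raised platen (measured rise about 15 mm of 16). I haven't seen the judge's verdict.

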